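# Pin the sliding lens carrier in line on its angled mount

## Robot

A 6-joint arm with a two-finger parallel gripper is mounted at the origin on a cart in front of the work surface, level with it; the furniture and walls round the work are solid. World frame = base frame: x ahead of the robot, y to its left, z up, the work surface at z = 0. Lengths are in mm, angles in rad, forces in N, time in s.
With the tool pointing down it reaches from about 275 to 750 mm from the base axis. Payload 10.2 kg.
Tool frame: the origin (TCP) lies at the very end of the fingers, on their centre line; the grasp point (between the pads) lies 19 mm behind it; x points along the fingers, y is the direction in which the jaws open and shut, and the axes are right-handed (so a half turn about x gives the same grasp; the last joint's range is limited). The gripper opens to 85 mm and grips with 20 to 120 N. Pads are 22 mm wide; open, the fingers measure 114 mm over their backs; the gripper's body (76 mm by 85 mm) begins 54 mm behind the grasp point. The pads swing forward as they close: fully open they stand 13 mm farther back than shut.
Start: joints at [-1.534, 0.313, 1.498, -0, 1.331, -0.223], TCP at [134.852, -507.391, 231.294] pointing down, gripper open.
Joint ranges: [-2.94, 2.94], [-0.97, 2.17], [0.19, 2.56], [-1.23, 4.37], [0.02, 3.11], [-2.88, 2.88]. Speed limits (rad/s): [2.39, 2.39, 3.01, 3.14, 3.14, 3.14].

## Interface

Orientations are given as a unit quaternion [w, x, y, z].
In Python, from rig import ctrl, viewer, finish_job gives the robot as it stands.
- The arm moves only by the tool carry_out, never from a script. Its argument "targets" is a list of rows, each an object of numbers: "x", "y", "z": the shift along the world's x, y, z in m; "ax", "ay", "az": the turn, a rotation vector about the world's x, y, z in rad; "hand": the opening, from -1 (shut) to 1 (fully open). A call has 1 to 5 rows; each row is the pose to reach, as a shift and turn from the pose commanded when the call began; what a row does not reach only later rows make up. A row lasts 1/8 s, in which the tool goes at most 62.5 mm and 10.7 degrees, less where a joint would pass 70% of its speed; a pose out of reach is approached as far as the arm can. A call with a gripper value outside its range is refused whole. The fingers move at their own pace and stop on an object; "grip_force" is the grip in N (left out, the last holds). Time passes only in rows, so rows that repeat a pose let the fingers close. It gives the time, the measured TCP pose, the force and the opening at its end, in the units of the state.
- ctrl.sense(): the state, without advancing time (a new reading comes with each control period).
- viewer.capture(name): name is "scene" or "side" or "wrist"; returns the picture (400x640x3 uint8, blue, green, red); there is no depth.
- viewer.camera_info(name): a dict with "fx", "fy", "cx", "cy" (pixels), "R" (3x3) and "t" (3): a world point X has camera coordinates R X + t. Camera axes: x right, y down, z forward; pixel columns grow to the right and rows downward; lengths in mm; the calibration is good to about 2 mm. The wrist camera is an equidistant fisheye: a pixel r from the principal point sees the ray r / f radians off the axis. A picture is of the moment at which its call begins: read the wrist's pose just before it. camera_info takes no time and is no camera call; for the wrist camera it gives the pose at the moment of the call.
- finish_job(): hands the job in, once; it reports no verdict.
The state is a dict: "time_s": time; "joints": joint angles; "dq": joint speeds; "tau": joint torques, N m; "eef_pos": TCP position; "ee_rot": TCP orientation; "force": force on the tool from outside, world axes, zero at the start; "wrist_torque": the same for the moment, N m; "grip_width": opening from 0.0 (shut) to 1.0 (fully open).
Only numpy, scipy, OpenCV 4.12 (cv2) and the standard library are available. Lean on these libraries where they do the work, as an engineer would, in place of code of your own. Each camera call takes 0.05 s, during which the arm holds its last target. There are 200 camera calls.

## Task

Lock the sliding lens carrier of the angled aluminium mount: lift the steel alignment pin by its square head out of its rest, feel for the carrier's hole through the slot in the tilted top plate, and push the tapered pin through the slot, the carrier and the hole in the plate below, so that it pulls the carrier into line. Go gently: never force the pin where it meets solid metal (45 N at most). Leave it fully home with its collar flat on the top plate, let go of it, and do not disturb the other things on the bench.

Things in the scene. Friction and masses are not known exactly. Their poses are not given: they have to be found in the camera images.
- pin_head (a point): centre of the square head (20 x 20 mm, 36 mm long along the pin; grip here; all sizes here and below in mm) of the loose steel alignment pin, 93 long, about 120 g. z runs along the pin from nose to head, x and y square to the head's flat sides. The nose end is 75 below this point. At the start the pin stands upright in its rest with only collar and head showing
- pin: the same pin: its origin lies on its axis at the nose end; axes as pin_head. From the nose up: flat nose 9 diameter, taper 28 long to the shank, 15 diameter for 24, then a round collar (28 diameter, 5 thick) whose underside is 52 above the nose, then the head. Fully home the nose is 52 below the top plate's face
- rest: (left part of the bench) fixed aluminium block 52 x 52 on a foot 84 (x) x 52 x 8, its top 60 above the bench, with an upright hole 19 diameter, 52 deep, in which the pin stands; origin under its centre on the bench
- fixture: fixed angled aluminium mount, on the right part of the bench; origin under the centre of its foot (112 x 86). It carries a tilted stack: top plate with a slot, sliding steel carrier (8 thick, 44 x 142, black lens tube 30 diameter x 13 on its -y end, 70 from its hole), lower plate with a hole. Front faces the robot; highest edge 106 above the bench
- deck_seat (a point): middle of the slot (16.5 along x, 42 along y), in the upper face of the top plate (92 x 74, 6 thick), 82 above the bench. z: axis of the pinned holes, out of the plate, 30 degrees from vertical, leaning to the robot's side; y: level, along the slot, the way the carrier slides; x: up the slope. Carrier lies 7 to 15 below this face, lower plate 16 to 26, then room for the nose
- deck_lower (a point): centre of the fixed round hole, 16.5 diameter, in the upper face of the lower plate; axes as deck_seat. The carrier's one hole, also 16.5 round, must line up with it, but starts up to 14 off along y, either way: its place is not reported and must be felt or seen through the slot. The carrier slides against about 1.5 N of friction, has stops 16 either way and stays where left
- post: small black post holder with a steel post, 31 x 36 x 82, origin under its centre; stands left of the pin's rest. Leave alone
- lens_tube: black lens tube, 30 diameter x 25 high, loose, flat on the bench near the pin's rest, origin under its centre. Leave alone
- vial: glass sample vial with white cap, 27 diameter x 57 high, origin under its centre; stands in front of the fixture, on the robot's side. Leave alone
- slide_box: white box of microscope slides, 34 x 82 x 33, origin under its centre; behind the fixture. Leave alone
- beaker: beaker, 54 x 60 x 79, origin under its centre; right of the fixture. Leave alone
- cuvette_0: small clear cuvette, 12 x 12 x 45, origin under its centre; right of the fixture. Leave alone

How it is judged:
By the outcome, as a careful person would: the job done as asked, in the order asked, and still so for the second after the job is handed in, with the robot touching nothing.
It also fails if it takes over 51 s, if anything falls off the work surface, if the arm or the gripper's body presses on something with over 40 N, if the wrist force passes 120 N, or if a joint passes its speed limit or range.

## Working session

There is one attempt and no reset: what is moved stays moved. The work goes in short steps, Python scripts to look and compute and a tool call to move; the robot and the scene stay as the last step left them, time stands still between calls to the robot, and variables do not carry over. Pictures are saved under pics/ and viewed, about 8 in all and at most 12, crops included, and the job is handed in when it is done.

Besides the shell and the picture viewer there is one more tool, called after "Call:" by a JSON object that holds its "method" and its "body". carry_out: Moves the arm, as the interface text tells. Its arguments: {"type":"object","properties":{"targets":{"type":"array"},"grip_force":{"type":"number"}},"required":["targets"]}

```bash
ls; mkdir -p pics
python3 - <<'E'
from rig import ctrl, viewer
import cv2,numpy as np
s=ctrl.sense();print({k:np.round(v,3).tolist() for k,v in s.items()})
for n in ["scene","side","wrist"]:
    i=viewer.camera_info(n);print(n,{k:np.round(v,3).tolist() for k,v in i.items()})
a=viewer.capture("scene");b=viewer.capture("side")
cv2.imwrite("pics/scene0.png",a);cv2.imwrite("pics/side0.png",b)
E
```

```text
pics
{'time_s': 0.0, 'joints': [-1.534, 0.313, 1.498, -0.0, 1.331, -0.223], 'dq': [-0.001, 0.001, -0.001, 0.0, -0.0, 0.001], 'tau': [-0.0, -41.227, -25.975, -0.0, 0.004, 0.0], 'eef_pos': [134.839, -507.133, 230.73], 'ee_rot': [0.091, 0.701, 0.092, -0.701], 'force': [0.373, -0.352, -0.575], 'wrist_torque': [0.069, 0.014, -0.013], 'grip_width': 1.002}
scene {'fx': 404.092, 'fy': 404.092, 'cx': 320.061, 'cy': 194.969, 'R': [[-0.587, -0.809, 0.005], [-0.576, 0.414, -0.705], [0.568, -0.417, -0.709]], 't': [342.722, 370.469, 1068.344]}
side {'fx': 490.554, 'fy': 490.554, 'cx': 317.217, 'cy': 197.512, 'R': [[0.779, 0.627, -0.018], [0.448, -0.576, -0.684], [-0.439, 0.524, -0.73]], 't': [-442.908, -183.612, 2097.963]}
wrist {'fx': 309.707, 'fy': 309.707, 'cx': 319.724, 'cy': 199.386, 'R': [[0.258, -0.966, -0.002], [-0.93, -0.248, 0.272], [-0.264, -0.068, -0.962]], 't': [-525.123, -34.867, 378.955]}
```

View pics/scene0.png

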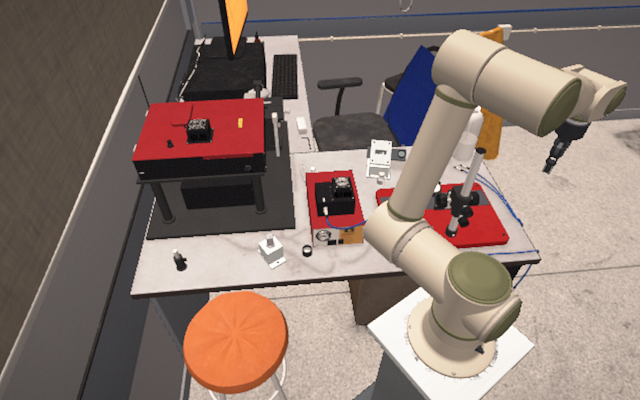

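View pics/side0.png

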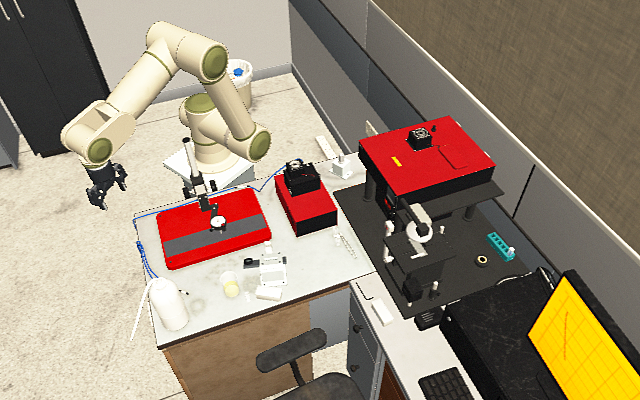

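The scene view shows the rest with the pin at (270,250), the post at (180,260), the loose lens tube at (307,250) and the fixture at about (380,155). The side view shows the rest at (340,168), the fixture at about (270,270), the slide box at (268,293) and the beaker at (230,287).

```bash
cat > h.py <<'E'
from rig import ctrl, viewer
import cv2,numpy as np
def ray(n,p,i=None):
    i=i or viewer.camera_info(n);R=np.array(i['R']);t=np.array(i['t'])
    v=np.array([(p[0]-i['cx'])/i['fx'],(p[1]-i['cy'])/i['fy']])
    if n=='wrist':
        r=np.hypot(*v);d=np.array([*(v/max(r,1e-9)*np.sin(r)),np.cos(r)])
    else: d=np.array([*v,1.])
    return -R.T@t,R.T@(d/np.linalg.norm(d))
def onz(n,p,z,i=None):
    o,d=ray(n,p,i);return o+d*(z-o[2])/d[2]
def tri(rs):
    A=0;b=0
    for o,d in rs:
        P=np.eye(3)-np.outer(d,d);A=A+P;b=b+P@o
    x=np.linalg.solve(A,b);return x,[np.linalg.norm((np.eye(3)-np.outer(d,d))@(x-o)) for o,d in rs]
def proj(n,X,i=None):
    i=i or viewer.camera_info(n);c=np.array(i['R'])@X+i['t']
    if n=='wrist':
        r=np.hypot(c[0],c[1]);th=np.arctan2(r,c[2]);v=c[:2]/max(r,1e-9)*th
    else: v=c[:2]/c[2]
    return v*i['fx']+[i['cx'],i['cy']]
E
python3 - <<'E'
from h import *
np.set_printoptions(precision=1,suppress=True)
print('rest',onz('scene',(269,243),70),onz('side',(340,166),70))
print('fix',onz('scene',(380,155),82),onz('side',(272,268),82))
print('fixfoot',onz('scene',(380,178),0),onz('side',(270,290),0))
print('vial',onz('scene',(380,178),0),'box',onz('side',(268,297),0),'beaker',onz('side',(232,293),0))
print('tube',onz('scene',(307,254),0),'post',onz('scene',(180,268),0))
a=cv2.imread('pics/scene0.png');b=cv2.imread('pics/side0.png')
c=cv2.resize(a[125:205,340:440],None,fx=6,fy=6,interpolation=2);
d=cv2.resize(b[240:310,215:305],None,fx=6,fy=6,interpolation=2)
e=cv2.resize(a[225:275,245:325],None,fx=6,fy=6,interpolation=2)
f=cv2.resize(b[135:190,310:370],None,fx=5,fy=5,interpolation=2)
W=np.zeros((580,800,3),np.uint8)
def put(im,x,y,s): im=cv2.resize(im,s); W[y:y+s[1],x:x+s[0]]=im
put(c,0,0,(400,320));put(d,400,0,(400,311));put(e,0,325,(400,250));put(f,400,320,(280,256))
cv2.imwrite('pics/crops.png',W)
E
```

```text
rest [492.6 252.6  70. ] [513.9 213.2  70. ]
fix [ 595.4 -276.5   82. ] [ 637.6 -317.3   82. ]
fixfoot [ 564.7 -261.     0. ] [ 647.8 -348.7    0. ]
vial [ 564.7 -261.     0. ] box [ 660.8 -372.5    0. ] beaker [ 556.4 -435.2    0. ]
tube [437.5 155.9   0. ] post [617.8 494.7   0. ]
```

View pics/crops.png

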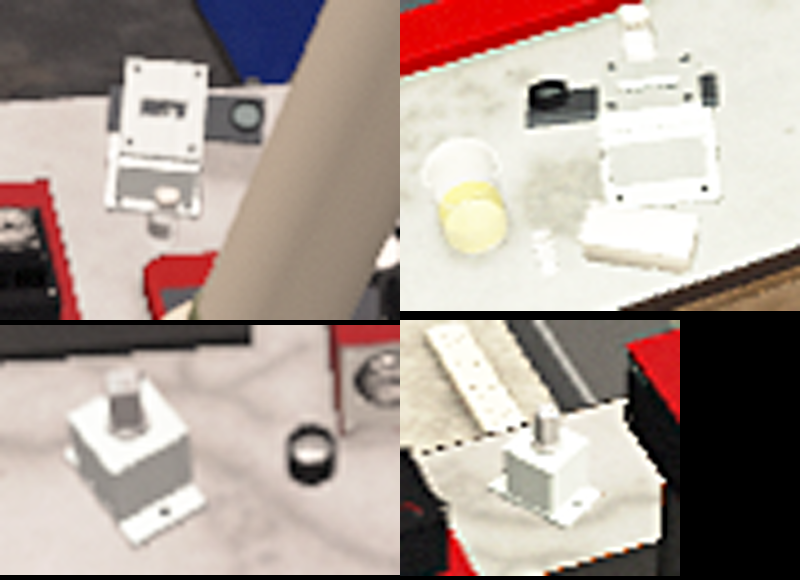

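Run:
```python
from h import *
from scipy.spatial.transform import Rotation as Ro
np.set_printoptions(precision=1,suppress=True)
for n,p,q in [('headtop',(269.4,236.6),(341.3,154.3)),('slot',(381.2,151.7),(270.8,259.6)),('tallpost',(481,150),(190,145)),('blackcam',(342,180),(297,162)),
 ('vialcap',(340+168/4,125+195/4),(215+235/4.44,240+15/4.44)),('deckTL',(340+127/4,125+60/4),(215+287/4.44,240+104/4.44))]:
    print(n,*tri([ray('scene',p),ray('side',q)]))
s=ctrl.sense();q=s['ee_rot'];M=Ro.from_quat([*q[1:],q[0]]).as_matrix();print(M)
i=viewer.camera_info('wrist');o=-np.array(i['R']).T@i['t'];print('cam',o,'in tool',M.T@(o-s['eef_pos']))
```

```text
headtop [493.6 248.2  95.7] [np.float64(0.04092512683883286), np.float64(0.040925126838862395)]
slot [ 609.7 -294.4   79.4] [np.float64(0.9254789786421477), np.float64(0.9254789786422222)]
tallpost [ 233.7 -252.4  351.6] [np.float64(8.816488725550727), np.float64(8.816488725550675)]
blackcam [467.7  10.9 212.4] [np.float64(3.837615831705187), np.float64(3.8376158317052997)]
vialcap [ 539.4 -237.4   52.5] [np.float64(1.9380560433194638), np.float64(1.9380560433195504)]
deckTL [ 658.6 -295.2  101.8] [np.float64(4.157204117869029), np.float64(4.157204117869062)]
[[-0.   0.3 -1. ]
 [ 0.  -1.  -0.3]
 [-1.  -0.  -0. ]]
cam [ 202.8 -490.3  373. ] in tool [-142.1    1.   -70.1]
```

Call:
{"method": "carry_out", "body": {"targets": [{"x": 0.06,"y": 0.0,"z": 0.02},{"x": 0.12,"y": 0.0,"z": 0.03},{"x": 0.18,"y": 0.02,"z": 0.03},{"x": 0.235,"y": 0.05,"z": 0.03},{"x": 0.28,"y": 0.09,"z": 0.03}]}}

```text
invalid input at $.targets[0]: expected keys x, y, z, ax, ay, az, hand
```

Call:
{"method": "carry_out", "body": {"targets": [{"x": 0.005,"y": 0.05,"z": -0.02},{"x": 0.005,"y": 0.09,"z": -0.03},{"x": 0.005,"y": 0.09,"z": -0.03}]}}

```text
invalid input at $.targets[0]: expected keys x, y, z, ax, ay, az, hand
```

Run:
```python
from h import *
import json
i=viewer.camera_info('wrist');s=ctrl.sense();print(s['time_s'],np.round(s['eef_pos'],1),np.round(s['dq'],3))
a=viewer.capture('wrist');cv2.imwrite('pics/w1.png',a)
json.dump({k:np.array(v).tolist() for k,v in i.items()},open('w1.json','w'))
print(proj('wrist',np.array([610,-294,82.]),i))
```

```text
0.1 [ 134.8 -507.2  230.8] [-0.001 -0.002 -0.001 -0.    -0.002 -0.001]
[ 255.248514   -188.68325509]
```

View pics/w1.png

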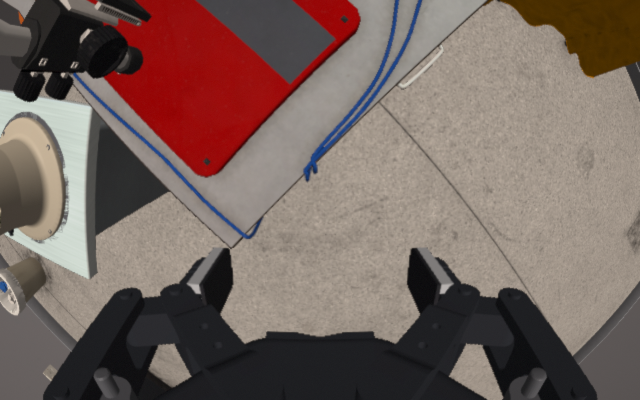

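The move was refused because every row needs all its keys. The picture (4th viewed) only shows the start pose over the cart edge, with the fingers at (215,280) and (425,280).

Call:
{"method": "carry_out", "body": {"targets": [{"x": 0.06,"y": 0,"z": 0.02,"ax": 0,"ay": 0,"az": 0,"hand": 1},{"x": 0.12,"y": 0,"z": 0.03,"ax": 0,"ay": 0,"az": 0,"hand": 1},{"x": 0.18,"y": 0.02,"z": 0.03,"ax": 0,"ay": 0,"az": 0,"hand": 1},{"x": 0.235,"y": 0.05,"z": 0.03,"ax": 0,"ay": 0,"az": 0,"hand": 1},{"x": 0.28,"y": 0.09,"z": 0.03,"ax": 0,"ay": 0,"az": 0,"hand": 1}]}}

```text
time_s: 0.78
eef_pos: [416.6, -416.2, 260.6]
ee_rot: [-0.091, -0.701, -0.092, 0.701]
force: [-0.2, -0.8, -0.0]
grip_width: 1.0
```

Call:
{"method": "carry_out", "body": {"targets": [{"x": 0.005,"y": 0.05,"z": -0.02,"ax": 0,"ay": 0,"az": 0,"hand": 1},{"x": 0.005,"y": 0.09,"z": -0.03,"ax": 0,"ay": 0,"az": 0,"hand": 1},{"x": 0.005,"y": 0.09,"z": -0.03,"ax": 0,"ay": 0,"az": 0,"hand": 1}]}}

```text
time_s: 1.15
eef_pos: [420.0, -325.0, 230.8]
ee_rot: [-0.092, -0.701, -0.093, 0.701]
force: [-0.2, -0.5, 0.7]
grip_width: 0.995
```

Run:
```python
from h import *
import json
i=viewer.camera_info('wrist');s=ctrl.sense();print(s['time_s'],np.round(s['eef_pos'],1),np.round(s['dq'],3))
a=viewer.capture('wrist');cv2.imwrite('pics/w2.png',a)
json.dump({k:np.array(v).tolist() for k,v in i.items()},open('w2.json','w'))
p=proj('wrist',np.array([610,-294,82.]),i);print(p)
if s['eef_pos'][0]>350:
    x,y=np.clip(p.astype(int),[100,70],[540,330]);c=a[y-70:y+70,x-100:x+100];print(x-100,y-70)
    cv2.imwrite('pics/w2c.png',cv2.resize(c,None,fx=4,fy=4,interpolation=cv2.INTER_CUBIC))
```

```text
1.15 [ 420.  -325.   230.8] [-0.046  0.026 -0.077 -0.01   0.005 -0.018]
[339.93218715  -8.53525818]
239 0
```

View pics/w2c.png

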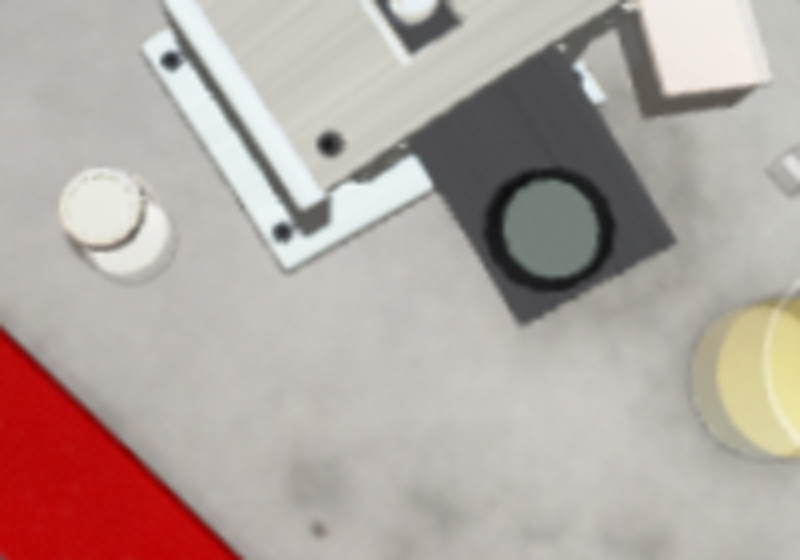

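The crop (5th viewed) shows the tilted deck at the frame's top edge with the slot at about crop (412,20), a light spot in it (the carrier hole), the carrier's lens tube at crop (550,230), and the vial at (100,210). I'll move forward so the slot is in frame.

Call:
{"method": "carry_out", "body": {"targets": [{"x": 0.06,"y": 0.01,"z": 0.02,"ax": 0,"ay": 0,"az": 0,"hand": 1},{"x": 0.1,"y": 0.01,"z": 0.02,"ax": 0,"ay": 0,"az": 0,"hand": 1},{"x": 0.1,"y": 0.01,"z": 0.02,"ax": 0,"ay": 0,"az": 0,"hand": 1}]}}

```text
time_s: 1.58
eef_pos: [521.5, -318.0, 250.4]
ee_rot: [-0.092, -0.701, -0.092, 0.701]
force: [-1.1, 0.3, -0.4]
grip_width: 1.002
```

Run:
```python
from h import *
import json
i=viewer.camera_info('wrist');s=ctrl.sense();print(s['time_s'],np.round(s['eef_pos'],1),np.round(s['dq'],3))
a=viewer.capture('wrist');cv2.imwrite('pics/w3.png',a)
json.dump({k:np.array(v).tolist() for k,v in i.items()},open('w3.json','w'))
p=proj('wrist',np.array([610,-294,82.]),i);print(p)
x,y=np.clip(p.astype(int),[80,60],[560,340]);c=a[y-60:y+60,x-80:x+80];print(x-80,y-60)
cv2.imwrite('pics/w3c.png',cv2.resize(c,None,fx=5,fy=5,interpolation=cv2.INTER_CUBIC))
```

```text
1.575 [ 521.5 -318.   250.4] [-0.037 -0.044  0.074 -0.011 -0.008 -0.021]
[318.72718676  92.31920499]
238 32
```

View pics/w3c.png

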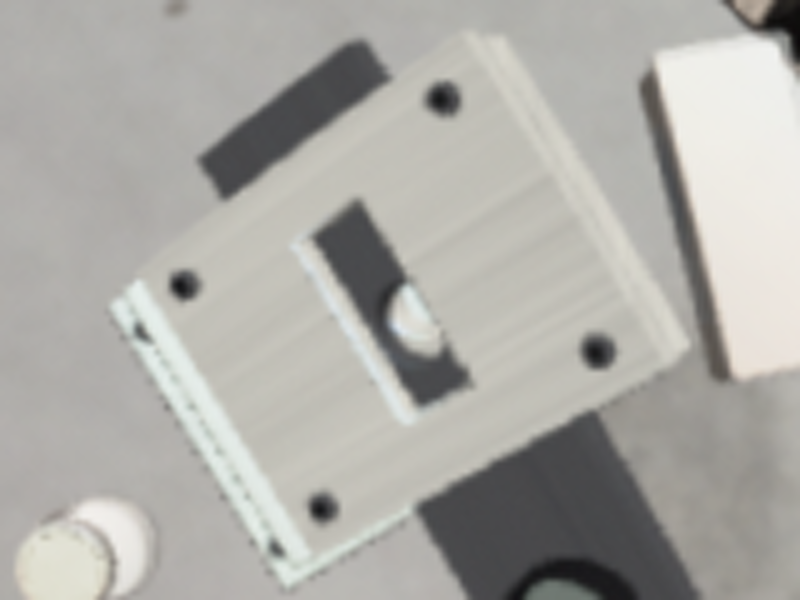

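The 6th picture shows the deck clearly. In crop coordinates the screws are at (443,98), (185,285), (598,350) and (323,507). The slot corners are (295,243), (360,200), (472,385) and (408,422), and the carrier hole in the slot is near (410,320), slightly to the −y side.

```bash
cat > fix.py <<'E'
from h import *
import json
np.set_printoptions(precision=2,suppress=True)
i2=json.load(open('w2.json'));i3=json.load(open('w3.json'))
c3=lambda p:np.array(p)/5+[238,32]
c2=lambda p:np.array(p)/4+[239,0]
S=[c3(p) for p in [(443,98),(185,285),(598,350),(323,507)]]
L=[c3(p) for p in [(295,243),(360,200),(472,385),(408,422)]]
def axes(psi):
    t=np.pi/6;h=np.array([np.cos(psi),np.sin(psi),0]);k=np.array([0,0,1.])
    x=np.cos(t)*h+np.sin(t)*k;z=-np.sin(t)*h+np.cos(t)*k;return np.c_[x,np.cross(z,x),z]
def cast(i,p,C,n):
    o,d=ray('wrist',p,i);return o+d*((C-o)@n)/(d@n)
E
python3 - <<'E'
from fix import *
s4=tri([ray('wrist',S[3],i3),ray('wrist',c2((329,143)),i2)]);print('s4 tri',s4)
C=np.array([610,-294,82.]);psi=0
for k in range(20):
    A=axes(psi);P=[cast(i3,p,C,A[:,2]) for p in S];Q=[cast(i3,p,C,A[:,2]) for p in L]
    yd=P[0]-P[2]+P[1]-P[3];psi=np.arctan2(-yd[0],yd[1])
    m=np.mean(P,0);C=m+ (82-m[2])/1*np.array([0,0,1.])*1.0
A=axes(psi);m=np.mean(Q,0)
print('psi',psi,'C',C,'slotmean',m);print('screws',(np.array(P)-C)@A);print('slot',(np.array(Q)-C)@A)
for d,nm,i,p in [(6,'tube w2',i2,c2((550,230))),(-7,'hole w3',i3,c3((410,320)))]:
    Cd=C+d*A[:,2];print(nm,(cast(i,p,Cd,A[:,2])-Cd)@A)
print('s4 in seat',(s4[0]-C)@A)
np.savez('seat',C=C,psi=psi)
# hole predicted in crop for e
for e in (-8,-4,0,4):
    print(e,[((proj('wrist',C+A@np.array([8.25*np.cos(t),e+8.25*np.sin(t),-7]),i3)-[238,32])*5).round() for t in np.radians([0,90,180,270])])
E
```

```text
s4 tri (array([ 564.72, -288.19,   64.61]), [np.float64(0.2391654556664882), np.float64(0.23916545566657116)])
psi -0.7665356041244801 C [ 606.65 -289.9    82.  ] slotmean [ 606.91 -290.7    82.43]
screws [[ 36.03  28.09   0.  ]
 [-36.03  27.9    0.  ]
 [ 36.1  -27.96   0.  ]
 [-36.1  -28.03   0.  ]]
slot [[ -7.95  21.27   0.  ]
 [  9.65  20.83   0.  ]
 [  9.26 -21.89   0.  ]
 [ -7.52 -21.81   0.  ]]
tube w2 [  1.66 -75.55  -0.  ]
hole w3 [ 1.25 -4.18  0.  ]
s4 in seat [-35.88 -27.86   0.63]
-8 [array([446., 320.]), array([394., 304.]), array([385., 358.]), array([436., 373.])]
-4 [array([436., 303.]), array([384., 288.]), array([375., 341.]), array([426., 357.])]
0 [array([425., 286.]), array([373., 271.]), array([365., 325.]), array([416., 340.])]
4 [array([415., 269.]), array([363., 255.]), array([355., 308.]), array([406., 323.])]
```

Call:
{"method": "carry_out", "body": {"targets": [{"x": -0.005,"y": 0.054,"z": 0.03,"ax": 0,"ay": 0,"az": 0,"hand": 1},{"x": -0.01,"y": 0.108,"z": 0.06,"ax": 0,"ay": 0,"az": 0,"hand": 1},{"x": -0.02,"y": 0.165,"z": 0.08,"ax": 0,"ay": 0,"az": 0,"hand": 1},{"x": -0.03,"y": 0.226,"z": 0.08,"ax": 0,"ay": 0,"az": 0,"hand": 1},{"x": -0.04,"y": 0.287,"z": 0.08,"ax": 0,"ay": 0,"az": 0,"hand": 1}]}}

```text
time_s: 2.25
eef_pos: [478.8, -29.7, 331.7]
ee_rot: [0.091, 0.702, 0.091, -0.701]
force: [1.1, 0.2, -0.3]
grip_width: 0.997
```

Call:
{"method": "carry_out", "body": {"targets": [{"x": -0.01,"y": 0.06,"z": 0,"ax": 0,"ay": 0,"az": 0,"hand": 1},{"x": -0.025,"y": 0.12,"z": 0,"ax": 0,"ay": 0,"az": 0,"hand": 1},{"x": -0.045,"y": 0.17,"z": -0.03,"ax": 0,"ay": 0,"az": 0,"hand": 1},{"x": -0.07,"y": 0.22,"z": -0.05,"ax": 0,"ay": 0,"az": 0,"hand": 1},{"x": -0.075,"y": 0.25,"z": -0.06,"ax": 0,"ay": 0,"az": 0,"hand": 1}]}}

```text
time_s: 2.88
eef_pos: [403.3, 220.4, 270.8]
ee_rot: [-0.092, -0.701, -0.092, 0.701]
force: [0.2, 0.3, 0.7]
grip_width: 1.002
```

Run:
```python
from h import *
import json
i=viewer.camera_info('wrist');s=ctrl.sense();print(s['time_s'],np.round(s['eef_pos'],1),np.round(s['dq'],3))
a=viewer.capture('wrist');cv2.imwrite('pics/w4.png',a)
json.dump({k:np.array(v).tolist() for k,v in i.items()},open('w4.json','w'))
p=proj('wrist',np.array([494,248,90.]),i);print(p)
x,y=np.clip(p.astype(int),[80,60],[560,340]);c=a[y-60:y+60,x-80:x+80];print(x-80,y-60)
cv2.imwrite('pics/w4c.png',cv2.resize(c,None,fx=5,fy=5,interpolation=cv2.INTER_CUBIC))
```

```text
2.875 [403.3 220.4 270.8] [ 0.521  0.228 -0.078 -0.007 -0.174  0.53 ]
[315.75165683  90.16465259]
235 30
```

View pics/w4c.png

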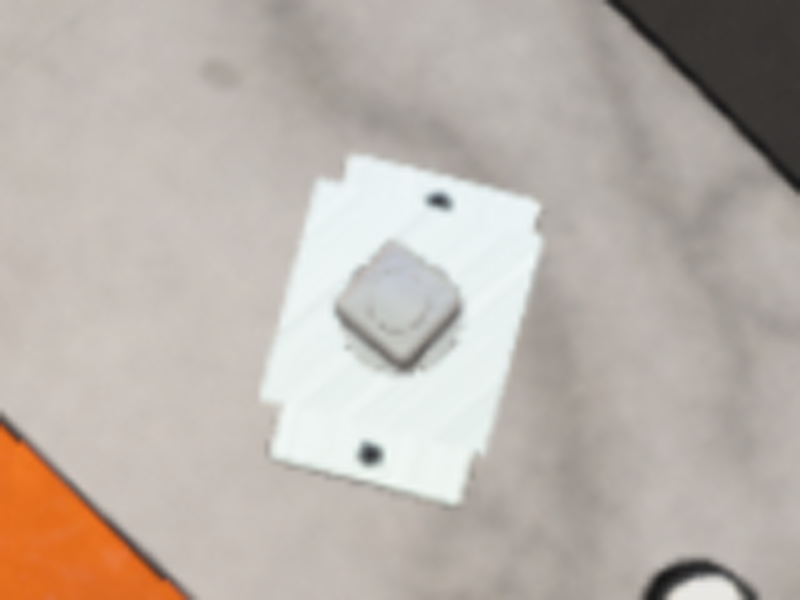

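The 7th picture shows the rest with the pin. The head's top-face corners are at crop (393,241), (461,302), (404,360) and (336,302), so it stands turned about 45° to the picture. The loose lens tube is at (700,590).

Run:
```python
from h import *
import json
np.set_printoptions(precision=2,suppress=True)
i=json.load(open('w4.json'));c=lambda p:np.array(p)/5+[235,30]
K=[c(p) for p in [(393,241),(461,302),(404,360),(336,302)]]
ctr=tri([ray('wrist',np.mean(K,0),i),ray('scene',(269.4,236.6)),ray('side',(341.3,154.3))]);print(ctr)
P=np.array([onz('wrist',p,101,i) for p in K]);print(P,P.mean(0))
for a in range(4):
    d=P[(a+1)%4]-P[a];print('edge len',np.linalg.norm(d),'deg',np.degrees(np.arctan2(d[1],d[0])))
F=[c(p) for p in [(438,201),(370,454)]];f=np.array([onz('wrist',p,8,i) for p in F]);d=f[0]-f[1];print('foot ctr',f.mean(0),np.linalg.norm(d),np.degrees(np.arctan2(d[1],d[0])))
s=ctrl.sense();print(s['eef_pos'],'jaw yaw now',np.degrees(np.arctan2(-1,.26)), s['joints'])
q=s['ee_rot'];from scipy.spatial.transform import Rotation as Ro
M=Ro.from_quat([*q[1:],q[0]]).as_matrix();print(M,np.degrees(np.arctan2(M[1,1],M[0,1])))
z=np.load('seat.npz');psi=float(z['psi']);from fix import axes
A=axes(psi);print(A)
# pin head angle: tool poses at the seat: tool x=-zseat; roll options
for r in range(0,360,30):
    y=A@np.array([np.cos(np.radians(r)),np.sin(np.radians(r)),0]);Mf=np.c_[-A[:,2],y,np.cross(-A[:,2],y)]
    rel=Ro.from_matrix(Mf@M.T).as_rotvec();print(r,rel,np.degrees(np.linalg.norm(rel)))
```

```text
(array([493.39, 248.45,  95.72]), [np.float64(0.39083038253859365), np.float64(0.2853579471292917), np.float64(0.22340622332313106)])
[[504.44 252.83 101.  ]
 [495.93 236.64 101.  ]
 [481.68 244.52 101.  ]
 [489.64 260.58 101.  ]] [492.93 248.64 101.  ]
edge len 18.289553577001683 deg -117.72019775869597
edge len 16.282611502064288 deg 151.06455663324826
edge len 17.924137687885576 deg 63.63774449101334
edge len 16.703740425623277 deg -27.63403011785184
foot ctr [493.14 248.92   8.  ] 68.77700515336042 0.14717566942169008
[402.95 222.27 269.86] jaw yaw now -75.42578380196126 [0.25 0.14 1.61 0.   1.39 1.56]
[[-0.    0.26 -0.97]
 [ 0.   -0.97 -0.26]
 [-1.   -0.    0.  ]] -75.04010957830114
[[ 0.62  0.69 -0.36]
 [-0.6   0.72  0.35]
 [ 0.5   0.    0.87]]
0 [-0.46 -0.27  0.53] 43.032119669265654
30 [-0.53 -0.15  1.04] 67.47399281314374
60 [-0.58 -0.01  1.55] 94.90445774341548
90 [-0.61  0.16  2.06] 123.31626593676381
120 [-0.61  0.35  2.56] 152.11995262679497
150 [ 0.57 -0.57 -3.02] 178.93008119126486
180 [ 0.35 -0.6  -2.52] 149.98527915976334
210 [ 0.17 -0.61 -2.02] 121.20009322633607
240 [ 0.   -0.58 -1.51] 92.83335426661611
270 [-0.14 -0.53 -1.  ] 65.5225907879258
300 [-0.26 -0.46 -0.49] 41.49592214969799
330 [-0.37 -0.38  0.02] 30.128710999239473
```

Call:
{"method": "carry_out", "body": {"targets": [{"x": 0.03,"y": 0.01,"z": -0.03,"ax": 0,"ay": 0,"az": 0.17,"hand": 1},{"x": 0.06,"y": 0.02,"z": -0.06,"ax": 0,"ay": 0,"az": 0.34,"hand": 0.5},{"x": 0.088,"y": 0.029,"z": -0.1,"ax": 0,"ay": 0,"az": 0.51,"hand": 0.1},{"x": 0.088,"y": 0.029,"z": -0.13,"ax": 0,"ay": 0,"az": 0.68,"hand": 0.1},{"x": 0.088,"y": 0.029,"z": -0.13,"ax": 0,"ay": 0,"az": 0.826,"hand": 0.1}]}}

```text
time_s: 3.55
eef_pos: [492.2, 247.0, 138.9]
ee_rot: [-0.366, -0.603, -0.367, 0.606]
force: [-0.4, -0.4, 1.1]
grip_width: 0.551
```

Call:
{"method": "carry_out", "body": {"targets": [{"x": 0,"y": 0,"z": 0,"ax": 0,"ay": 0,"az": 0,"hand": 0.1},{"x": 0,"y": 0,"z": 0,"ax": 0,"ay": 0,"az": 0,"hand": 0.1}]}}

```text
time_s: 3.8
eef_pos: [493.2, 248.1, 141.9]
ee_rot: [0.364, 0.606, 0.364, -0.606]
force: [-0.3, 0.1, -0.0]
grip_width: 0.546
```

```bash
cat >> h.py <<'E'
from scipy.spatial.transform import Rotation as Ro
def st(p=True):
    s=ctrl.sense();q=s['ee_rot'];M=Ro.from_quat([*q[1:],q[0]]).as_matrix()
    if p: print('t',round(s['time_s'],2),'pos',np.round(s['eef_pos'],1),'F',np.round(s['force'],1),'Tq',np.round(s['wrist_torque'],2),'w',round(s['grip_width'],3),'jawyaw',round(np.degrees(np.arctan2(M[1,1],M[0,1])),1),'j',np.round(s['joints'],2))
    return s,M
E
python3 - <<'E'
from h import *
import json
i=viewer.camera_info('wrist');st();a=viewer.capture('wrist');cv2.imwrite('pics/w5.png',a)
json.dump({k:np.array(v).tolist() for k,v in i.items()},open('w5.json','w'))
for z in(60,101):print(proj('wrist',np.array([493,248.6,z]),i))
E
```

```text
t 3.8 pos [493.2 248.1 141.9] F [-0.3  0.1 -0. ] Tq [ 0.06  0.01 -0.02] w 0.546 jawyaw -28.0 j [ 0.25  0.45  1.54 -0.    1.15  0.74]
[317.37425642 206.24095642]
[316.95245803 225.26683411]
```

View pics/w5.png

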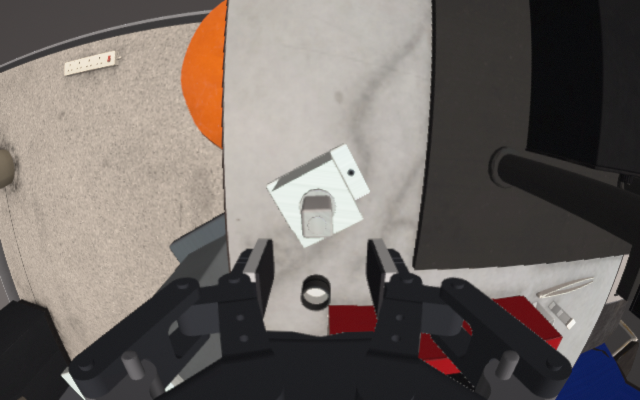

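The 8th picture shows the head at (317,225), square to the jaws and centred between the fingers (midpoint about 319). I'm descending to grip.

Call:
{"method": "carry_out", "body": {"targets": [{"x": 0,"y": 0.0005,"z": -0.04,"ax": 0,"ay": 0,"az": 0,"hand": 0.1},{"x": 0,"y": 0.0005,"z": -0.072,"ax": 0,"ay": 0,"az": 0,"hand": 0.1},{"x": 0,"y": 0.0005,"z": -0.072,"ax": 0,"ay": 0,"az": 0,"hand": -0.2},{"x": 0,"y": 0.0005,"z": -0.072,"ax": 0,"ay": 0,"az": 0,"hand": -1},{"x": 0,"y": 0.0005,"z": -0.072,"ax": 0,"ay": 0,"az": 0,"hand": -1}], "grip_force": 60}}

```text
time_s: 4.47
eef_pos: [493.6, 249.3, 70.8]
ee_rot: [0.365, 0.606, 0.365, -0.605]
force: [0.2, 0.1, 4.3]
grip_width: 0.224
```

Call:
{"method": "carry_out", "body": {"targets": [{"x": 0,"y": 0,"z": 0,"ax": 0,"ay": 0,"az": 0,"hand": -1},{"x": 0,"y": 0,"z": 0,"ax": 0,"ay": 0,"az": 0,"hand": -1}]}}

```text
time_s: 4.72
eef_pos: [493.6, 249.3, 70.7]
ee_rot: [0.366, 0.606, 0.365, -0.605]
force: [-0.4, 0.3, 6.9]
grip_width: 0.225
```

Call:
{"method": "carry_out", "body": {"targets": [{"x": 0,"y": 0,"z": 0.012,"ax": 0,"ay": 0,"az": 0,"hand": -1},{"x": 0,"y": 0,"z": 0.04,"ax": 0,"ay": 0,"az": 0,"hand": -1},{"x": 0,"y": 0,"z": 0.09,"ax": 0,"ay": 0,"az": 0,"hand": -1},{"x": 0,"y": 0,"z": 0.15,"ax": 0,"ay": 0,"az": 0,"hand": -1},{"x": 0,"y": 0,"z": 0.21,"ax": 0,"ay": 0,"az": 0,"hand": -1}]}}

```text
time_s: 5.35
eef_pos: [492.3, 248.9, 282.0]
ee_rot: [0.365, 0.606, 0.365, -0.605]
force: [1.5, 0.5, -1.1]
grip_width: 0.225
```

Run:
```python
from h import *
import json
i=viewer.camera_info('wrist');st();a=viewer.capture('wrist');cv2.imwrite('pics/w6.png',a)
b=viewer.capture('scene');cv2.imwrite('pics/s6.png',b)
json.dump({k:np.array(v).tolist() for k,v in i.items()},open('w6.json','w'))
from fix import axes
z=np.load('seat.npz');C=z['C'];A=axes(float(z['psi']))
# target TCP: nose depth d along axis, y offset e ; nose 62.7 below TCP
for d in (-60,-15,0): print(d,C+A@np.array([0,-4.8,-d])+62.7*A[:,2])
W=np.zeros((400,800,3),np.uint8);W[:,:400]=cv2.resize(a[150:350,220:420],(400,400));W[:300,400:]=cv2.resize(b[150:300,200:400],(400,300));cv2.imwrite('pics/c6.png',W)
```

```text
t 5.35 pos [492.3 248.9 282. ] F [ 1.5  0.5 -1.1] Tq [ 0.03 -0.03 -0.03] w 0.225 jawyaw -27.8 j [ 0.26  0.34  1.33 -0.    1.47  0.74]
-60 [ 559.13 -250.8   188.26]
-15 [ 575.34 -266.41  149.29]
0 [ 580.74 -271.61  136.3 ]
```

View pics/c6.png

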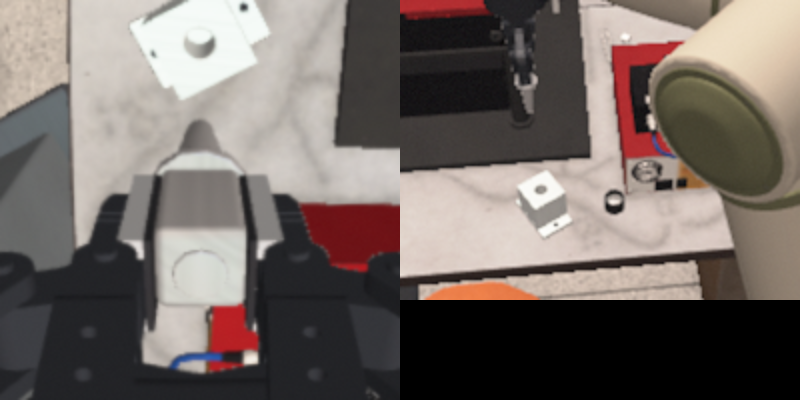

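The 9th picture shows the pin held square and straight in the jaws, the rest empty, and the lens tube and post undisturbed. I'm carrying it to the fixture.

Call:
{"method": "carry_out", "body": {"targets": [{"x": 0,"y": -0.05,"z": 0.03,"ax": 0,"ay": 0,"az": 0,"hand": -1},{"x": 0,"y": -0.1,"z": 0.06,"ax": 0,"ay": 0,"az": 0,"hand": -1},{"x": -0.005,"y": -0.16,"z": 0.07,"ax": 0,"ay": 0,"az": 0,"hand": -1},{"x": -0.01,"y": -0.22,"z": 0.07,"ax": 0,"ay": 0,"az": 0,"hand": -1},{"x": -0.01,"y": -0.28,"z": 0.07,"ax": 0,"ay": 0,"az": 0,"hand": -1}]}}

```text
time_s: 6.08
eef_pos: [482.0, -32.5, 349.5]
ee_rot: [0.365, 0.605, 0.365, -0.605]
force: [0.4, -0.4, -1.3]
grip_width: 0.224
```

Call:
{"method": "carry_out", "body": {"targets": [{"x": 0.01,"y": -0.055,"z": 0,"ax": 0,"ay": 0,"az": 0,"hand": -1},{"x": 0.025,"y": -0.11,"z": 0,"ax": -0.09,"ay": -0.095,"az": 0,"hand": -1},{"x": 0.045,"y": -0.16,"z": -0.03,"ax": -0.18,"ay": -0.19,"az": 0,"hand": -1},{"x": 0.062,"y": -0.2,"z": -0.07,"ax": -0.27,"ay": -0.285,"az": 0,"hand": -1},{"x": 0.076,"y": -0.221,"z": -0.12,"ax": -0.363,"ay": -0.377,"az": 0,"hand": -1}]}}

```text
time_s: 6.7
eef_pos: [558.4, -252.9, 230.7]
ee_rot: [0.529, 0.632, 0.176, -0.538]
force: [1.1, -0.8, -2.2]
grip_width: 0.223
```

Call:
{"method": "carry_out", "body": {"targets": [{"x": 0,"y": 0,"z": 0,"ax": 0,"ay": 0,"az": 0,"hand": -1},{"x": 0,"y": 0,"z": 0,"ax": 0,"ay": 0,"az": 0,"hand": -1}]}}

```text
time_s: 6.95
eef_pos: [558.8, -251.1, 234.0]
ee_rot: [0.528, 0.632, 0.178, -0.539]
force: [0.6, -0.1, -0.8]
grip_width: 0.223
```

```bash
cat > goal.py <<'E'
from fix import *
from h import st
z_=np.load('seat.npz');C=z_['C'];A=axes(float(z_['psi']))
def rep():
    s,M=st();n=s['eef_pos']+62.7*M[:,0];print('nose in seat',A.T@(n-C),'axis in seat',A.T@M[:,0])
    print('rot fix',Ro.align_vectors([-A[:,2]],[M[:,0]])[0].as_rotvec().round(4), 'F seat',A.T@s['force']);return s,M
def to(d,e,x=0):
    s,M=st(False);print('delta for',d,e,x,(C+A@np.array([x,e,-d])+62.7*A[:,2]-s['eef_pos'])/1000)
E
sed -i 's/^import json/import json\nfrom h import Ro/' fix.py
python3 - <<'E'
from goal import *
np.set_printoptions(precision=4,suppress=True)
rep();to(-20,-4.8);to(-8,-4.8)
i=viewer.camera_info('wrist');a=viewer.capture('wrist');cv2.imwrite('pics/w7.png',a)
json.dump({k:np.array(v).tolist() for k,v in i.items()},open('w7.json','w'))
s,M=st(False);print(proj('wrist',s['eef_pos']+62.7*M[:,0],i),proj('wrist',C,i))
E
```

```text
t 6.95 pos [ 558.8 -251.1  234. ] F [ 0.6 -0.1 -0.8] Tq [0.17 0.17 0.01] w 0.223 jawyaw -25.5 j [-0.57  0.28  1.63 -0.14  0.73 -0.01]
nose in seat [22.5042 -5.2482 99.6232] axis in seat [-0.0057 -0.     -1.    ]
rot fix [-0.0039 -0.0041  0.    ] F seat [-0.0064  0.3288 -0.9367]
delta for -20 -4.8 0 [ 0.0147 -0.0136 -0.0804]
delta for -8 -4.8 0 [ 0.019  -0.0177 -0.0908]
[319.4546 215.3844] [299.259  172.5532]
```

Call:
{"method": "carry_out", "body": {"targets": [{"x": 0.015,"y": -0.014,"z": -0.03,"ax": -0.004,"ay": -0.004,"az": 0,"hand": -1},{"x": 0.015,"y": -0.014,"z": -0.07,"ax": -0.004,"ay": -0.004,"az": 0,"hand": -1},{"x": 0.019,"y": -0.0177,"z": -0.091,"ax": -0.004,"ay": -0.004,"az": 0,"hand": -1},{"x": 0.019,"y": -0.0177,"z": -0.091,"ax": -0.004,"ay": -0.004,"az": 0,"hand": -1},{"x": 0.019,"y": -0.0177,"z": -0.091,"ax": -0.004,"ay": -0.004,"az": 0,"hand": -1}]}}

```text
time_s: 7.62
eef_pos: [578.2, -269.2, 142.9]
ee_rot: [0.53, 0.632, 0.175, -0.537]
force: [-0.4, 0.5, -0.1]
grip_width: 0.227
```

Run:
```python
from goal import *
np.set_printoptions(precision=4,suppress=True)
rep();to(6,-4.8);to(14,-4.8)
i=viewer.camera_info('wrist');a=viewer.capture('wrist');cv2.imwrite('pics/w8.png',a)
json.dump({k:np.array(v).tolist() for k,v in i.items()},open('w8.json','w'))
s,M=st(False);n=s['eef_pos']+62.7*M[:,0];print((proj('wrist',n,i)-[240,140])*5)
for q in [(8.25,21),(-8.25,21),(8.25,-21),(-8.25,-21)]:print((proj('wrist',C+A@np.array([*q,0]),i)-[240,140])*5)
cv2.imwrite('pics/w8c.png',cv2.resize(a[140:260,240:400],None,fx=5,fy=5,interpolation=cv2.INTER_CUBIC))
```

```text
t 7.62 pos [ 578.2 -269.2  142.9] F [-0.4  0.5 -0.1] Tq [ 0.22  0.23 -0.  ] w 0.227 jawyaw -25.5 j [-0.58  0.43  1.68 -0.19  0.52  0.04]
nose in seat [ 0.4564 -4.8062  7.4506] axis in seat [ 0.0026  0.     -1.    ]
rot fix [ 0.0018  0.0019 -0.    ] F seat [-0.5766  0.1179  0.269 ]
delta for 6 -4.8 0 [ 0.0047 -0.0045 -0.0118]
delta for 14 -4.8 0 [ 0.0075 -0.0073 -0.0187]
[391.5437 376.0485]
[496.8363 205.5271]
[383.6159 173.3953]
[412.9245 473.342 ]
[304.9171 444.4064]
```

View pics/w8c.png

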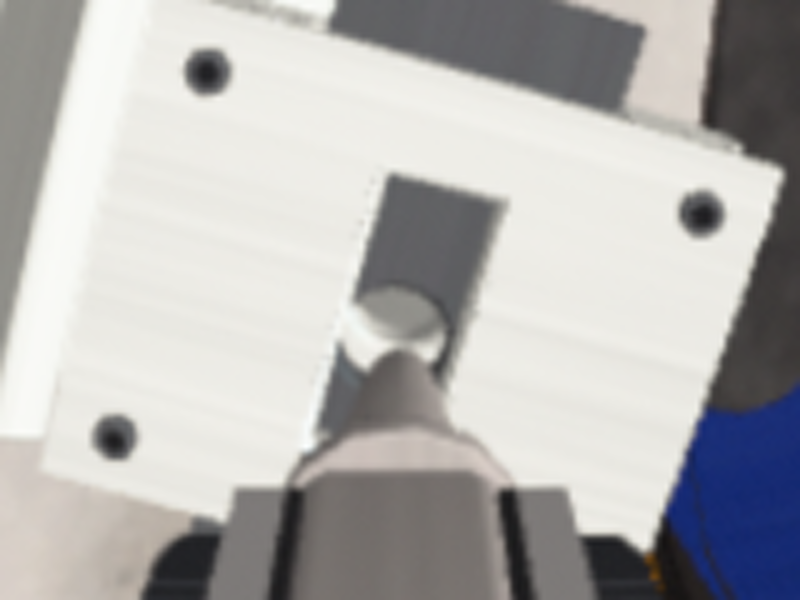

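The 10th picture shows the nose at about (402,360) just above the slot, with the carrier hole (top edge y≈287, left 345, right 448) directly under it. It looks aligned to within about 2 mm. I'm lowering it into the slot in gentle steps.

Call:
{"method": "carry_out", "body": {"targets": [{"x": 0.0025,"y": -0.0023,"z": -0.006,"ax": 0,"ay": 0,"az": 0,"hand": -1},{"x": 0.0047,"y": -0.0045,"z": -0.0118,"ax": 0,"ay": 0,"az": 0,"hand": -1},{"x": 0.0047,"y": -0.0045,"z": -0.0118,"ax": 0,"ay": 0,"az": 0,"hand": -1}]}}

```text
time_s: 8.05
eef_pos: [581.9, -273.5, 127.9]
ee_rot: [0.529, 0.632, 0.176, -0.538]
force: [-0.7, 0.6, -0.7]
grip_width: 0.225
```

Run:
```python
from goal import *
np.set_printoptions(precision=4,suppress=True)
rep();to(10,-4.8);to(14,-4.8)
i=json.load(open('w8.json'))
for e in (-2,-4,-6):print(e,[((proj('wrist',C+A@np.array([8.25*np.cos(t),e+8.25*np.sin(t),-7]),i)-[240,140])*5).round() for t in np.radians([0,90,180,270])])
```

```text
t 8.05 pos [ 581.9 -273.5  127.9] F [-0.7  0.6 -0.7] Tq [ 0.28  0.26 -0.06] w 0.225 jawyaw -25.5 j [-0.58  0.46  1.67 -0.19  0.5   0.04]
nose in seat [-2.4479 -5.3771 -8.3426] axis in seat [-0.0015 -0.0008 -1.    ]
rot fix [-0.0005 -0.0016  0.0004] F seat [-1.1031 -0.0748 -0.1233]
delta for 10 -4.8 0 [ 0.0024 -0.0016 -0.0003]
delta for 14 -4.8 0 [ 0.0039 -0.003  -0.0037]
-2 [array([448., 341.]), array([410., 275.]), array([341., 312.]), array([380., 377.])]
-4 [array([444., 353.]), array([407., 287.]), array([337., 324.]), array([376., 389.])]
-6 [array([441., 366.]), array([403., 300.]), array([334., 336.]), array([372., 402.])]
```

Call:
{"method": "carry_out", "body": {"targets": [{"x": 0,"y": 0,"z": 0,"ax": 0,"ay": 0,"az": 0,"hand": -1},{"x": 0,"y": 0,"z": 0,"ax": 0,"ay": 0,"az": 0,"hand": -1}]}}

```text
time_s: 8.3
eef_pos: [582.1, -273.4, 128.8]
ee_rot: [0.53, 0.632, 0.176, -0.538]
force: [-0.1, 0.5, -0.8]
grip_width: 0.22
```

Run:
```python
from goal import *
np.set_printoptions(precision=4,suppress=True)
rep();to(10,-4);to(14,-4)
```

```text
t 8.3 pos [ 582.1 -273.4  128.8] F [-0.1  0.5 -0.8] Tq [ 0.19  0.24 -0.06] w 0.22 jawyaw -25.5 j [-0.58  0.46  1.67 -0.19  0.5   0.04]
nose in seat [-1.8387 -5.2023 -7.6284] axis in seat [-0.0001 -0.0005 -1.    ]
rot fix [ 0.0002 -0.0004  0.0002] F seat [-0.7972  0.3034 -0.4831]
delta for 10 -4 0 [ 0.0028 -0.0011 -0.0011]
delta for 14 -4 0 [ 0.0043 -0.0025 -0.0046]
```

Call:
{"method": "carry_out", "body": {"targets": [{"x": 0.0028,"y": -0.0012,"z": -0.001,"ax": 0,"ay": 0,"az": 0,"hand": -1},{"x": 0.0044,"y": -0.0026,"z": -0.0044,"ax": 0,"ay": 0,"az": 0,"hand": -1},{"x": 0.0044,"y": -0.0026,"z": -0.0044,"ax": 0,"ay": 0,"az": 0,"hand": -1},{"x": 0.0044,"y": -0.0026,"z": -0.0044,"ax": 0,"ay": 0,"az": 0,"hand": -1}]}}

```text
time_s: 8.8
eef_pos: [586.4, -276.0, 124.1]
ee_rot: [0.529, 0.632, 0.176, -0.538]
force: [-0.0, -0.1, -0.7]
grip_width: 0.224
```

Run:
```python
from goal import *
np.set_printoptions(precision=4,suppress=True)
rep();to(14,0,0.3)
```

```text
t 8.8 pos [ 586.4 -276.   124.1] F [-0.  -0.1 -0.7] Tq [0.29 0.28 0.03] w 0.224 jawyaw -25.5 j [-0.58  0.48  1.66 -0.19  0.5   0.05]
nose in seat [  0.07    -4.0652 -14.126 ] axis in seat [-0.0005 -0.0005 -1.    ]
rot fix [ 0.     -0.0007  0.0003] F seat [-0.275  -0.0996 -0.6039]
delta for 14 0 0.3 [0.0029 0.0028 0.0002]
```

Nose depth is 14 mm with no force, so it is inside the carrier hole. Now I slide +y to drag the carrier into line.

Call:
{"method": "carry_out", "body": {"targets": [{"x": 0.0009,"y": 0.0009,"z": 0,"ax": 0,"ay": 0,"az": 0,"hand": -1},{"x": 0.0019,"y": 0.0019,"z": 0,"ax": 0,"ay": 0,"az": 0,"hand": -1},{"x": 0.0029,"y": 0.0028,"z": 0,"ax": 0,"ay": 0,"az": 0,"hand": -1},{"x": 0.0029,"y": 0.0028,"z": 0,"ax": 0,"ay": 0,"az": 0,"hand": -1},{"x": 0.0029,"y": 0.0028,"z": 0,"ax": 0,"ay": 0,"az": 0,"hand": -1}]}}

```text
time_s: 9.43
eef_pos: [589.3, -273.3, 124.2]
ee_rot: [0.529, 0.632, 0.176, -0.538]
force: [-0.8, 0.3, -0.9]
grip_width: 0.221
```

Run:
```python
from goal import *
np.set_printoptions(precision=4,suppress=True)
rep();to(19,0,0.3);to(24,0,.3)
```

```text
t 9.43 pos [ 589.3 -273.3  124.2] F [-0.8  0.3 -0.9] Tq [ 0.24  0.36 -0.11] w 0.221 jawyaw -25.5 j [-0.58  0.48  1.65 -0.2   0.5   0.06]
nose in seat [  0.2794  -0.0678 -14.1332] axis in seat [-0.0004 -0.0006 -1.    ]
rot fix [ 0.0001 -0.0006  0.0003] F seat [-1.1395 -0.3364 -0.4124]
delta for 19 0 0.3 [ 0.0018 -0.0017 -0.0042]
delta for 24 0 0.3 [ 0.0036 -0.0034 -0.0085]
```

Call:
{"method": "carry_out", "body": {"targets": [{"x": 0.0006,"y": -0.0006,"z": -0.0014,"ax": 0,"ay": 0,"az": 0,"hand": -1},{"x": 0.0012,"y": -0.0011,"z": -0.0028,"ax": 0,"ay": 0,"az": 0,"hand": -1},{"x": 0.0018,"y": -0.0017,"z": -0.0042,"ax": 0,"ay": 0,"az": 0,"hand": -1},{"x": 0.0018,"y": -0.0017,"z": -0.0042,"ax": 0,"ay": 0,"az": 0,"hand": -1}]}}

```text
time_s: 9.93
eef_pos: [591.1, -275.0, 119.8]
ee_rot: [0.529, 0.632, 0.176, -0.538]
force: [-0.6, -1.3, -2.2]
grip_width: 0.222
```

Call:
{"method": "carry_out", "body": {"targets": [{"x": 0.0005,"y": -0.0005,"z": -0.0012,"ax": 0,"ay": 0,"az": 0,"hand": -1},{"x": 0.0009,"y": -0.0009,"z": -0.0022,"ax": 0,"ay": 0,"az": 0,"hand": -1},{"x": 0.0009,"y": -0.0009,"z": -0.0022,"ax": 0,"ay": 0,"az": 0,"hand": -1}]}}

```text
time_s: 10.3
eef_pos: [592.1, -275.8, 117.7]
ee_rot: [0.529, 0.632, 0.176, -0.538]
force: [-1.4, -2.4, -1.1]
grip_width: 0.222
```

Run:
```python
from goal import *
np.set_printoptions(precision=4,suppress=True)
rep();to(26,0,0.3);to(32,0,.3)
```

```text
t 10.3 pos [ 592.1 -275.8  117.7] F [-1.4 -2.4 -1.1] Tq [ 0.09  0.51 -0.14] w 0.222 jawyaw -25.5 j [-0.58  0.5   1.65 -0.2   0.49  0.06]
nose in seat [  0.2129   0.0043 -21.6718] axis in seat [-0.0005 -0.0005 -1.    ]
rot fix [-0.     -0.0007  0.0003] F seat [ 0.0054 -2.7364 -1.2671]
delta for 26 0 0.3 [ 0.0016 -0.0016 -0.0037]
delta for 32 0 0.3 [ 0.0037 -0.0036 -0.0089]
```

The nose is in the lower hole and only the carrier's friction is felt. Continuing.

Call:
{"method": "carry_out", "body": {"targets": [{"x": 0.0008,"y": -0.0008,"z": -0.0019,"ax": 0,"ay": 0,"az": 0,"hand": -1},{"x": 0.0016,"y": -0.0016,"z": -0.0037,"ax": 0,"ay": 0,"az": 0,"hand": -1},{"x": 0.0024,"y": -0.0023,"z": -0.0056,"ax": 0,"ay": 0,"az": 0,"hand": -1},{"x": 0.0024,"y": -0.0023,"z": -0.0056,"ax": 0,"ay": 0,"az": 0,"hand": -1}]}}

```text
time_s: 10.8
eef_pos: [594.4, -278.1, 111.9]
ee_rot: [0.529, 0.632, 0.176, -0.538]
force: [-0.5, -1.6, -1.8]
grip_width: 0.222
```

Run:
```python
from goal import *
np.set_printoptions(precision=4,suppress=True)
rep();to(34,0,0.3);to(40,0,.3)
```

```text
t 10.8 pos [ 594.4 -278.1  111.9] F [-0.5 -1.6 -1.8] Tq [ 0.15  0.49 -0.18] w 0.222 jawyaw -25.5 j [-0.58  0.51  1.64 -0.2   0.48  0.06]
nose in seat [  0.2134  -0.0351 -28.3477] axis in seat [-0.0007 -0.0006 -1.    ]
rot fix [-0.0001 -0.0008  0.0003] F seat [-0.2461 -1.5071 -1.9293]
delta for 34 0 0.3 [ 0.0021 -0.002  -0.0049]
delta for 40 0 0.3 [ 0.0042 -0.0041 -0.0101]
```

Call:
{"method": "carry_out", "body": {"targets": [{"x": 0.0007,"y": -0.0007,"z": -0.0017,"ax": 0,"ay": 0,"az": 0,"hand": -1},{"x": 0.0014,"y": -0.0014,"z": -0.0034,"ax": 0,"ay": 0,"az": 0,"hand": -1},{"x": 0.0021,"y": -0.002,"z": -0.0051,"ax": 0,"ay": 0,"az": 0,"hand": -1},{"x": 0.0021,"y": -0.002,"z": -0.0051,"ax": 0,"ay": 0,"az": 0,"hand": -1}]}}

```text
time_s: 11.3
eef_pos: [596.5, -280.1, 106.8]
ee_rot: [0.529, 0.632, 0.176, -0.538]
force: [-1.4, -1.2, -2.1]
grip_width: 0.226
```

Run:
```python
from goal import *
np.set_printoptions(precision=4,suppress=True)
rep();to(40,0,.3)
```

```text
t 11.3 pos [ 596.5 -280.1  106.8] F [-1.4 -1.2 -2.1] Tq [ 0.23  0.56 -0.11] w 0.226 jawyaw -25.5 j [-0.58  0.52  1.64 -0.21  0.47  0.06]
nose in seat [  0.1633  -0.0461 -34.1888] axis in seat [-0.0007 -0.0006 -1.    ]
rot fix [-0.0001 -0.0009  0.0003] F seat [-1.2622 -1.8125 -1.7398]
delta for 40 0 0.3 [ 0.0022 -0.0021 -0.005 ]
```

Call:
{"method": "carry_out", "body": {"targets": [{"x": 0.0007,"y": -0.0007,"z": -0.0017,"ax": 0,"ay": 0,"az": 0,"hand": -1},{"x": 0.0014,"y": -0.0014,"z": -0.0034,"ax": 0,"ay": 0,"az": 0,"hand": -1},{"x": 0.0021,"y": -0.0021,"z": -0.005,"ax": 0,"ay": 0,"az": 0,"hand": -1},{"x": 0.0021,"y": -0.0021,"z": -0.005,"ax": 0,"ay": 0,"az": 0,"hand": -1}]}}

```text
time_s: 11.8
eef_pos: [598.6, -282.2, 101.8]
ee_rot: [0.529, 0.632, 0.176, -0.538]
force: [-2.1, -1.1, -2.7]
grip_width: 0.224
```

Run:
```python
from goal import *
np.set_printoptions(precision=4,suppress=True)
rep();to(45,0,.3)
```

```text
t 11.8 pos [ 598.6 -282.2  101.8] F [-2.1 -1.1 -2.7] Tq [ 0.3   0.7  -0.15] w 0.224 jawyaw -25.5 j [-0.58  0.53  1.63 -0.21  0.47  0.07]
nose in seat [  0.1926  -0.0843 -40.0313] axis in seat [-0.0008 -0.0006 -1.    ]
rot fix [-0.0002 -0.0009  0.0003] F seat [-1.9846 -2.2051 -1.9437]
delta for 45 0 0.3 [ 0.0019 -0.0017 -0.0043]
```

Call:
{"method": "carry_out", "body": {"targets": [{"x": 0.0005,"y": -0.0006,"z": -0.0016,"ax": 0,"ay": 0,"az": 0,"hand": -1},{"x": 0.001,"y": -0.0011,"z": -0.003,"ax": 0,"ay": 0,"az": 0,"hand": -1},{"x": 0.0015,"y": -0.0017,"z": -0.0045,"ax": 0,"ay": 0,"az": 0,"hand": -1},{"x": 0.0015,"y": -0.0017,"z": -0.0045,"ax": 0,"ay": 0,"az": 0,"hand": -1}]}}

```text
time_s: 12.3
eef_pos: [600.3, -283.9, 97.5]
ee_rot: [0.53, 0.632, 0.176, -0.538]
force: [-0.8, 0.4, -2.7]
grip_width: 0.223
```

Run:
```python
from goal import *
np.set_printoptions(precision=4,suppress=True)
rep();to(50,-.3,0)
```

```text
t 12.3 pos [ 600.3 -283.9   97.5] F [-0.8  0.4 -2.7] Tq [ 0.5   0.39 -0.  ] w 0.223 jawyaw -25.5 j [-0.58  0.54  1.63 -0.21  0.46  0.07]
nose in seat [  0.1885  -0.0967 -44.934 ] axis in seat [-0.0001 -0.0003 -1.    ]
rot fix [ 0.0001 -0.0003  0.0001] F seat [-2.0652 -0.2174 -1.9061]
delta for 50 -0.3 0 [ 0.0015 -0.0018 -0.0045]
```

Call:
{"method": "carry_out", "body": {"targets": [{"x": 0.0005,"y": -0.0006,"z": -0.0015,"ax": 0,"ay": 0,"az": 0,"hand": -1},{"x": 0.001,"y": -0.0012,"z": -0.003,"ax": 0,"ay": 0,"az": 0,"hand": -1},{"x": 0.0015,"y": -0.0018,"z": -0.0045,"ax": 0,"ay": 0,"az": 0,"hand": -1},{"x": 0.0015,"y": -0.0018,"z": -0.0045,"ax": 0,"ay": 0,"az": 0,"hand": -1}]}}

```text
time_s: 12.8
eef_pos: [601.7, -285.6, 93.0]
ee_rot: [0.529, 0.632, 0.176, -0.538]
force: [-0.9, 2.7, -0.6]
grip_width: 0.225
```

Run:
```python
from goal import *
np.set_printoptions(precision=4,suppress=True)
rep();to(52,-.3,0)
```

```text
t 12.8 pos [ 601.7 -285.6   93. ] F [-0.9  2.7 -0.6] Tq [0.79 0.33 0.14] w 0.225 jawyaw -25.5 j [-0.58  0.55  1.63 -0.21  0.45  0.07]
nose in seat [ -0.2078  -0.4208 -49.9241] axis in seat [-0.0005 -0.0004 -1.    ]
rot fix [-0.0001 -0.0006  0.0002] F seat [-2.4658  1.3482  0.7099]
delta for 52 -0.3 0 [ 0.0009 -0.0008 -0.0017]
```

Call:
{"method": "carry_out", "body": {"targets": [{"x": 0.0002,"y": -0.0001,"z": -0.0005,"ax": 0,"ay": 0,"az": 0,"hand": -1},{"x": 0.0004,"y": -0.0003,"z": -0.001,"ax": 0,"ay": 0,"az": 0,"hand": -1},{"x": 0.0006,"y": -0.0005,"z": -0.0016,"ax": 0,"ay": 0,"az": 0,"hand": -1},{"x": 0.0006,"y": -0.0005,"z": -0.0016,"ax": 0,"ay": 0,"az": 0,"hand": -1}]}}

```text
time_s: 13.3
eef_pos: [602.0, -286.0, 91.6]
ee_rot: [0.529, 0.632, 0.176, -0.538]
force: [-4.0, 6.9, 4.4]
grip_width: 0.224
```

Run:
```python
from goal import *
np.set_printoptions(precision=4,suppress=True)
rep()
```

```text
t 13.3 pos [ 602.  -286.    91.6] F [-4.   6.9  4.4] Tq [0.95 0.81 0.11] w 0.224 jawyaw -25.5 j [-0.58  0.56  1.63 -0.21  0.45  0.07]
nose in seat [ -0.5087  -0.4529 -51.3064] axis in seat [-0.001  -0.0007 -1.    ]
rot fix [-0.0003 -0.0012  0.0004] F seat [-4.425   2.1448  7.6603]
```

Call:
{"method": "carry_out", "body": {"targets": [{"x": 0.0001,"y": 0,"z": -0.0004,"ax": 0,"ay": 0,"az": 0,"hand": -1},{"x": 0.0002,"y": 0.0001,"z": -0.0008,"ax": 0,"ay": 0,"az": 0,"hand": -1},{"x": 0.0002,"y": 0.0001,"z": -0.0008,"ax": 0,"ay": 0,"az": 0,"hand": -1}]}}

```text
time_s: 13.68
eef_pos: [602.1, -286.0, 91.4]
ee_rot: [0.529, 0.632, 0.176, -0.538]
force: [-9.4, 6.8, 10.3]
grip_width: 0.223
```

Run:
```python
from goal import *
np.set_printoptions(precision=4,suppress=True)
rep()
a=viewer.capture('wrist');cv2.imwrite('pics/w9.png',a)
cv2.imwrite('pics/w9c.png',cv2.resize(a[140:260,240:400],None,fx=5,fy=5,interpolation=cv2.INTER_CUBIC))
```

```text
t 13.68 pos [ 602.1 -286.    91.4] F [-9.4  6.8 10.3] Tq [ 0.91  1.19 -0.12] w 0.223 jawyaw -25.5 j [-0.58  0.56  1.63 -0.21  0.45  0.07]
nose in seat [ -0.5377  -0.3829 -51.5388] axis in seat [-0.0007 -0.001  -1.    ]
rot fix [ 0.0001 -0.0011  0.0005] F seat [-4.799  -1.6108 14.7114]
```

View pics/w9c.png

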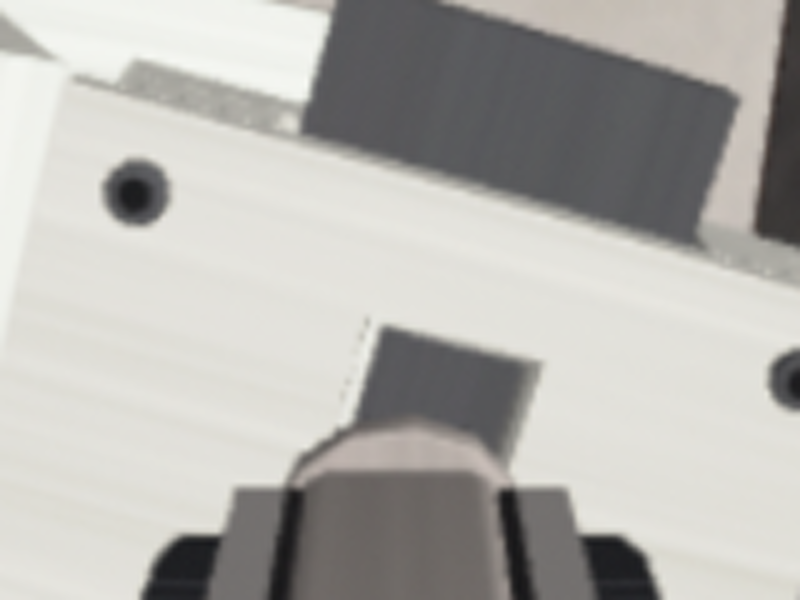

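The 11th picture shows the collar down over the slot, with only the slot's far end visible at (450,390). The axial force rose to 15 N over the last 0.2 mm at 51.5 mm depth, so the collar is seated. I'm releasing it.

Call:
{"method": "carry_out", "body": {"targets": [{"x": 0,"y": 0,"z": 0,"ax": 0,"ay": 0,"az": 0,"hand": -0.4},{"x": 0,"y": 0,"z": 0,"ax": 0,"ay": 0,"az": 0,"hand": -0.1},{"x": 0,"y": 0,"z": 0,"ax": 0,"ay": 0,"az": 0,"hand": 0},{"x": 0,"y": 0,"z": 0,"ax": 0,"ay": 0,"az": 0,"hand": 0}]}}

```text
time_s: 14.22
eef_pos: [602.5, -286.2, 90.7]
ee_rot: [0.529, 0.632, 0.176, -0.538]
force: [0.2, -0.3, 0.8]
grip_width: 0.502
```

Run:
```python
from goal import *
np.set_printoptions(precision=4,suppress=True)
rep()
```

```text
t 14.22 pos [ 602.5 -286.2   90.7] F [ 0.2 -0.3  0.8] Tq [0.2  0.22 0.01] w 0.502 jawyaw -25.5 j [-0.58  0.56  1.63 -0.21  0.45  0.07]
nose in seat [ -0.4447  -0.2791 -52.4252] axis in seat [-0.0002 -0.0005 -1.    ]
rot fix [ 0.0002 -0.0005  0.0003] F seat [ 0.6571 -0.0734  0.5611]
```

Now free. I'm retracting along the pin axis.

Call:
{"method": "carry_out", "body": {"targets": [{"x": -0.0055,"y": 0.005,"z": 0.013,"ax": 0,"ay": 0,"az": 0,"hand": 0},{"x": -0.0145,"y": 0.014,"z": 0.035,"ax": 0,"ay": 0,"az": 0,"hand": 0},{"x": -0.029,"y": 0.028,"z": 0.069,"ax": 0,"ay": 0,"az": 0,"hand": 0},{"x": -0.05,"y": 0.048,"z": 0.12,"ax": 0,"ay": 0,"az": 0,"hand": 0},{"x": -0.05,"y": 0.048,"z": 0.12,"ax": 0,"ay": 0,"az": 0,"hand": 0}]}}

```text
time_s: 14.85
eef_pos: [552.8, -237.5, 216.2]
ee_rot: [0.532, 0.633, 0.173, -0.536]
force: [-0.0, -0.3, -0.5]
grip_width: 0.504
```

Run:
```python
from goal import *
np.set_printoptions(precision=4,suppress=True)
rep()
i=viewer.camera_info('wrist');a=viewer.capture('wrist');cv2.imwrite('pics/w10.png',a)
b=viewer.capture('side')
W=np.zeros((580,800,3),np.uint8);c=cv2.resize(a[90:250,220:400],None,fx=3,fy=3,interpolation=2);W[:c.shape[0],:c.shape[1]]=c
d=cv2.resize(b[230:310,210:310],(260,208));W[:208,540:]=d;cv2.imwrite('pics/f.png',W)
pr=lambda v:((proj('wrist',C+A@np.array(v,float),i)-[220,90])*3).round()
print('head top',pr([0,0,41]),'collar ctr',pr([0,0,5]),'collar rim',[pr([14*np.cos(t),14*np.sin(t),5]) for t in (0,1.571,3.142,4.712)])
print('head corners ctr',pr([0,0,41]),'if 3 high',pr([0,0,44]))
```

```text
t 14.85 pos [ 552.8 -237.5  216.2] F [-0.  -0.3 -0.5] Tq [0.14 0.17 0.01] w 0.504 jawyaw -25.4 j [-0.56  0.27  1.7  -0.17  0.66  0.04]
nose in seat [ 2.5255  0.5163 91.0651] axis in seat [ 0.0078  0.0016 -1.    ]
rot fix [ 0.0044  0.0065 -0.0008] F seat [-0.128  -0.2196 -0.5519]
head top [286. 318.] collar ctr [286. 289.] collar rim [array([328., 300.]), array([298., 248.]), array([244., 277.]), array([275., 329.])]
head corners ctr [286. 318.] if 3 high [286. 321.]
```

View pics/f.png

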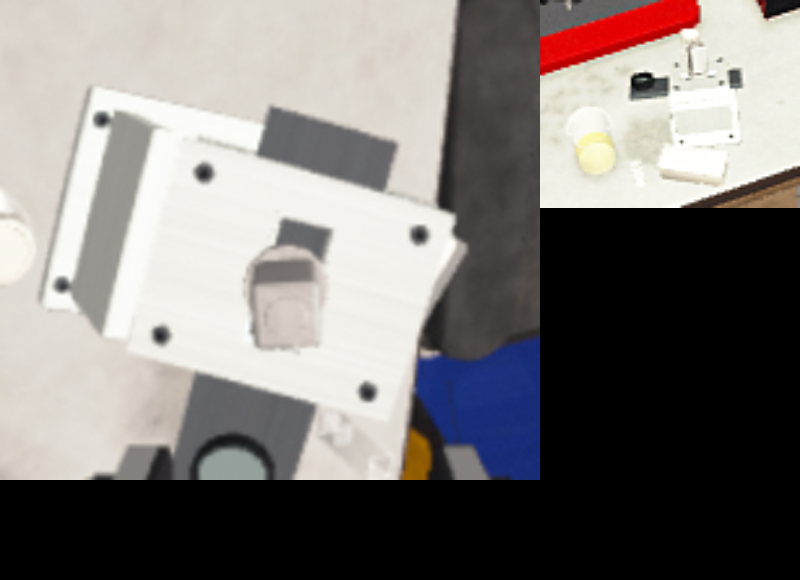

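The 12th picture shows the collar rim spanning x 244–327 with its top at y 247. The predicted seated rim is 244–328 and 248. The head top is at (287,317) against a predicted (286,318). The beaker, cuvette, slide box and vial are in place and the gripper is clear, so I'm handing in.

```bash
python3 -c "
from rig import finish_job;print(finish_job())"
```

```text
the job is handed in; nothing more can be done
None
```

The lens carrier is locked: the pin is fully home with its collar on the top plate, released, and the gripper is backed clear. I handed the job in at about 15 s of the 51 s allowed.

**What I did**
- I found the fixture with the wrist camera and saw the carrier's hole through the slot, about 4–5 mm off toward −y.
- I gripped the pin by its head, lifted it out of the rest and lowered its nose into the carrier hole.
- I slid the carrier into line with the nose, then pushed the pin down the tilted axis in small, force-checked steps.

**What the last checks showed**
- **Forces:** The highest axial reading was about 15 N, when the collar met the plate, against the 45 N limit. After letting go the force was about 0. I read forces only at the end of each move, so a brief peak in between would not show.
- **Seating:** The nose measured 51.5 mm deep under load, against 52 mm nominal, which is within the roughly 1 mm measuring error. In the final picture the collar rim and head top are within about a pixel of their predicted seated positions.
- **Bench:** The vial, beaker, cuvette and slide box were in place in the final picture. The rest, loose lens tube and post looked undisturbed when the pin was lifted; I did not check them again after that.

**Disagreements**
- The two carrier-offset estimates differed, −5.5 mm from its lens tube and −4.2 mm from the hole; I used −4 to −5.
- The triangulated head-top height in the rest was 95.7 mm against the expected 101 mm, and I used the expected value.

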